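# Ratchet the tube clamp tight at the buffing bench

## Robot

A 6-joint arm with a two-finger parallel gripper is mounted at the origin on the work surface. World frame = base frame: x ahead of the robot, y to its left, z up, the work surface at z = 0. Lengths are in m, angles in rad, forces in N, time in s.
With the tool pointing down it reaches from about 0.3 to 0.875 m from the base axis. Payload 6.4 kg.
Tool frame: the origin (TCP) lies at the centre of the arm's flange, where the gripper is bolted on; the fingertips stand 173 mm ahead of it and the grasp point (between the pads) lies 155 mm ahead of it; z points along the fingers, x is the direction in which the jaws open and shut, and the axes are right-handed (so a half turn about z gives the same grasp; the last joint's range is limited). The gripper opens to 85 mm and grips with 20 to 120 N. Pads are 22 mm wide; open, the fingers measure 114 mm over their backs; the gripper's body (76 mm by 85 mm) begins 54 mm behind the grasp point. The pads swing forward as they close: fully open they stand 13 mm farther back than shut.
Start: joints at [1.025, 0.181, 1.607, -0, 1.354, -0.206], TCP at [0.192, 0.542, 0.405] pointing down, gripper open.
Joint ranges: [-2.99, 2.99], [-0.89, 2.07], [0.3, 2.58], [-1.14, 4.28], [0, 2.63], [-3.12, 3.12]. Speed limits (rad/s): [2.57, 2.57, 3.01, 3.14, 3.14, 3.14].

## Interface

Orientations are given as a unit quaternion [w, x, y, z].
In Python, from bench import ctrl gives the robot as it stands. The module is installed in compiled form; this text tells all that it offers.
- The arm moves only by the tool move_arm, never from a script. Its argument "moves" is a list of rows, each an object of numbers: "gripper": the opening in per cent of the stroke, from 0 (shut) to 100 (fully open); "x", "y", "z": the shift along the tool's x, y, z in cm; "roll": the turn about the tool's z in degrees. In form: [{"gripper": .., "x": .., "y": .., "z": .., "roll": ..}, ...]. A call has 1 to 5 rows; each row shifts and turns the commanded pose from where the row before left it, along the tool's axes as they then stand; what a row does not reach is not made up. A row lasts 1/8 s, in which the tool goes at most 62.5 mm and 10.7 degrees, less where a joint would pass 70% of its speed; a pose out of reach is approached as far as the arm can. A call is refused whole if a number of a shift passes 6.25 or a number of a turn 10.7, either way. A call with a gripper value outside its range is refused whole. The fingers move at their own pace and stop on an object; the grip force is fixed at half the most. Time passes only in rows, so rows that do not move let the fingers close. It gives the time, the measured TCP pose, the force and the opening at its end, in the units of the state.
- ctrl.get_obs(): the state, without advancing time (a new reading comes with each control period).
- ctrl.camera(name): name is "scene" or "top" or "wrist"; returns a dict with "img" (400x640x3 uint8, red, green, blue), "fx", "fy", "cx", "cy" (pixels), "world_from_camera" (4x4, takes a point from camera to world coordinates); the wrist camera has in their place "tool_from_camera" (4x4, takes a point from camera to tool coordinates, whose origin is the TCP and whose axes are the tool frame's). Camera axes: x right, y up, looking along -z (the intrinsics and any distortion apply to the point x, -y, -z); pixel columns grow to the right and rows downward; lengths in m; the calibration is good to about 2 mm. A picture is of the moment at which its call begins: read the wrist's pose just before it. There is no depth.
- ctrl.hand_in(): hands the job in, once; it reports no verdict.
The state is a dict: "time_s": time; "q": joint angles; "dq": joint speeds; "joint_efforts": joint torques, N m; "eef_pos": TCP position; "eef_rot": TCP orientation; "wrist_force": force on the tool from outside, world axes, zero at the start; "torque": the same for the moment, N m; "opening": opening from 0.0 (shut) to 1.0 (fully open).
Only numpy, scipy, OpenCV 4.12 (cv2) and the standard library are available. Lean on these libraries where they do the work, as an engineer would, in place of code of your own. Each camera call takes 0.05 s, during which the arm holds its last target. There are 200 camera calls.

## Task

Two green bench clamps each carry a ratchet wrench on their spindle; one of them has a metal tube standing, still loose, between its jaws. Hold that clamp's wrench by its handle and swing it back and forth, driving clockwise as seen from above and letting it slip freely on each return, until the sliding jaw has closed on the tube. Leave the wrench of the empty clamp where it is, and let go at the end.

Things in the scene. Friction and masses are not known exactly. Their poses are not given: they have to be found in the camera images.
- wrench_grip (a point): Centre of the black handle sleeve of the wrench on the clamp with the tube (grey-brown, upright, 24 mm wide, top 115 mm above the bench). Sleeve 110 mm long (radially), 24 wide, 20 high, level, 85 mm above the bench, free below; the point is 150 mm from the spindle axis; x points along the handle to the spindle, z up. The wrench stays seated, swings level about the spindle and stays where left.
- clamp_pivot (a point): Point on that clamp's vertical spindle axis, level with the handle's centre line. Fixed to the clamp (bolted down, base 220 x 150 mm): x points from spindle to tube, z up. At mid-swing the handle points along -x; it can swing 0.7 rad to either side, up to steel stop pins 70 mm from the axis; use about 0.6.
- spindle (a joint): That clamp's spindle, rad, clockwise from above. Starts at 0 to 0.5; hard stop at 2.6, jaw touching the tube (jaw moves 5 mm per rad). Driving takes about 4 N at the grip point; above about 6 to 9 N the ratchet clicks over harmlessly. The return slips at 1 to 2 N, in 20 degree teeth, so up to about 20 degrees of a drive stroke is idle. It does not turn back by itself.
- spare_wrench_grip (a point): The same handle point on the identical wrench of the empty clamp (no tube between its jaws), to be left where it is.

How it is judged:
At the end, for the whole second after the job is handed in: the spindle of the clamp with the tube is turned to more than 2.25 rad (jaw closed on the tube to within 1.8 mm) and stays so (value of joint spindle above 2.25 rad); the robot touches nothing.
It fails at once if the wrench of the empty clamp is moved by more than 20 mm (distance of spare_wrench_grip from where it was at the start of the episode above 0.02 m).
It also fails if it takes over 61 s, if anything falls off the work surface, if the arm or the gripper's body presses on something with over 40 N, if the wrist force passes 120 N, or if a joint passes its speed limit or range.

## Working session

There is one attempt and no reset: what is moved stays moved. The work goes in short steps, Python scripts to look and compute and a tool call to move; the robot and the scene stay as the last step left them, time stands still between calls to the robot, and variables do not carry over. Pictures are saved under pics/ and viewed, about 8 in all and at most 12, crops included, and the job is handed in when it is done.

Besides the shell and the picture viewer there is one more tool, called by a JSON object that holds its "fn" and its "kwargs". move_arm: Moves the arm, as the interface text tells. Its arguments: {"type":"object","properties":{"moves":{"type":"array","items":{"type":"object","properties":{"gripper":{"type":"number"},"x":{"type":"number"},"y":{"type":"number"},"z":{"type":"number"},"roll":{"type":"number"}}}}},"required":["moves"]}

```bash
mkdir -p pics
python3 - <<'E'
from bench import ctrl
import cv2,numpy as np,pickle
o=ctrl.get_obs();print(o['time_s'],o['eef_pos'],o['eef_rot'],o['wrist_force'],o['opening'])
d={}
for n in('top','scene'):
    c=ctrl.camera(n);d[n]=c
    cv2.imwrite(f'pics/{n}0.png',c['img'][:,:,::-1]);print(n,{k:v for k,v in c.items() if k!='img'})
pickle.dump(d,open('d.pkl','wb'))
E
```

```text
0.0 [0.19149028 0.54189885 0.40379711] [ 3.40951544e-04  8.16487711e-01  5.77362143e-01 -8.11482323e-04] [ 0.08424919 -1.0487158   0.38816609] 1.0011505280994433
top {'fx': 511.1208704795395, 'fy': 511.1208704795395, 'cx': 316.4007663801633, 'cy': 200.26613345557564, 'world_from_camera': array([[ 0.02210772,  0.99777475, -0.062903  ,  0.49502495],
       [-0.99939993,  0.0237342 ,  0.02522818, -0.00439924],
       [ 0.02666499,  0.06230752,  0.99770073,  1.16751949],
       [ 0.        ,  0.        ,  0.        ,  1.        ]])}
scene {'fx': 390.963911432758, 'fy': 390.963911432758, 'cx': 317.56227992383265, 'cy': 192.15380726821058, 'world_from_camera': array([[ 0.54379555, -0.60915733,  0.57724669,  0.98859948],
       [ 0.83898275,  0.41088656, -0.35676347, -0.26660147],
       [-0.01985783,  0.67830641,  0.73451078,  0.60020436],
       [ 0.        ,  0.        ,  0.        ,  1.        ]])}
```

View pics/top0.png

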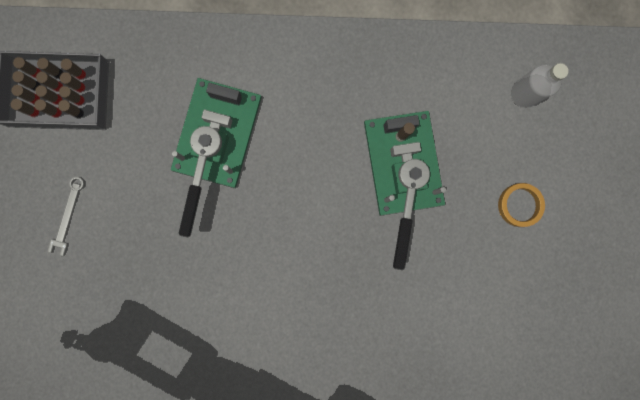

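View pics/scene0.png

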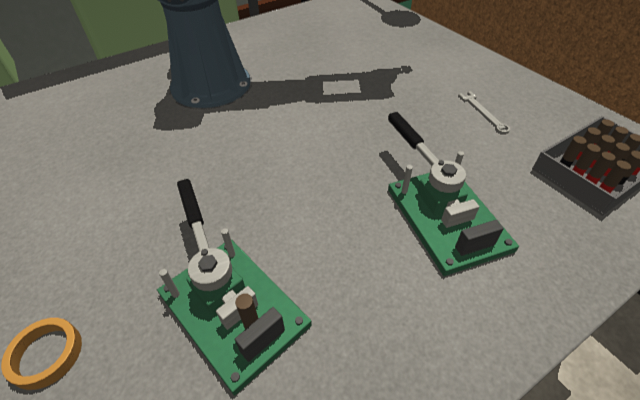

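The top view shows the tube clamp on the right: tube at about (408,130), hub at (415,174), sleeve from (406,220) to (400,268). The empty clamp is on the left, with its hub at (205,141). Clockwise from above takes the handle left in the image, which is +y. Next I'll measure these points.

```bash
cat > h.py <<'E'
import cv2,numpy as np
def ray(c,uv,z,T=None):
    T=c['world_from_camera'] if T is None else T
    uv=np.atleast_2d(uv).astype(float)
    d=np.c_[(uv[:,0]-c['cx'])/c['fx'],-(uv[:,1]-c['cy'])/c['fy'],-np.ones(len(uv))]@T[:3,:3].T
    return T[:3,3]+d*((z-T[2,3])/d[:,2])[:,None]
def biggest(m,box):
    k=np.zeros(m.shape,np.uint8);u0,v0,u1,v1=box;k[v0:v1,u0:u1]=m[v0:v1,u0:u1]
    return max(cv2.findContours(k,cv2.RETR_EXTERNAL,cv2.CHAIN_APPROX_NONE)[0],key=cv2.contourArea)
def sleeve(c,box,z=.095,T=None,thr=32):
    b=biggest((c['img'].max(2)<thr).astype(np.uint8),box)
    r=cv2.minAreaRect(ray(c,b[:,0],z,T)[:,:2].astype(np.float32)*1000)
    return r
E
python3 - <<'E'
from h import *
import pickle
d=pickle.load(open('d.pkl','rb'));c=d['top'];im=c['img'].astype(int)
for n,box in(('tube',(380,205,425,280)),('spare',(170,175,205,245))):
    print(n,'sleeve',sleeve(c,box))
g=((im[:,:,1]>im[:,:,0]+25)&(im[:,:,1]>im[:,:,2]+10)).astype(np.uint8)
g=cv2.morphologyEx(g,cv2.MORPH_CLOSE,np.ones((5,5)))
for n,box in(('tube',(350,95,460,225)),('spare',(160,60,270,200))):
    b=biggest(g,box);print(n,'base',cv2.minAreaRect(ray(c,cv2.convexHull(b)[:,0],.012)[:,:2].astype(np.float32)*1000))
gr=cv2.cvtColor(c['img'],cv2.COLOR_RGB2GRAY)
print(im[174,400:432].sum(1)//3)
for n,box in(('tube',(395,150,435,200)),('spare',(185,120,225,165))):
    b=biggest((gr>125).astype(np.uint8),box);(u,v),r=cv2.minEnclosingCircle(b);m=cv2.boundingRect(b)
    print(n,'hub',(u,v),r,m)
for z in(.085,.1):print(ray(c,[[415,174],[205,141]],z))
print('tube top',ray(c,[[409,129]],.115), 'tube? px', im[129,409])
v=cv2.resize(c['img'][90:290,350:470],None,fx=3,fy=3,interpolation=cv2.INTER_CUBIC);cv2.imwrite('pics/crop.png',v[:,:,::-1])
E
```

```text
tube sleeve ((441.11871337890625, -199.09127807617188), (0.0, 0.0), 0.0)
spare sleeve ((513.163818359375, 227.8743896484375), (8.30320930480957, 2.0713469982147217), 2.131329298019409)
tube base ((659.859619140625, -232.34033203125), (220.18023681640625, 151.2791748046875), 10.437015533447266)
spare base ((717.8975219726562, 198.81170654296875), (150.5238800048828, 220.53953552246094), 75.97376251220703)
[137 154 155 154 154 154 154 152 146 108  74  81  83  84  84  84  84  84
  84  83  83  98 141 145 145 145 145 143 137  96  64  83]
tube hub (407.0, 173.2857208251953) 26.19599151611328 (395, 150, 34, 50)
spare hub (210.5, 142.0) 25.811918258666992 (190, 120, 35, 45)
[[ 0.62462102 -0.2416153   0.085     ]
 [ 0.68384591  0.2078556   0.085     ]]
[[ 0.62282527 -0.2383283   0.1       ]
 [ 0.6812295   0.20491447  0.1       ]]
tube top [[ 0.71535973 -0.22147234  0.115     ]] tube? px [94 81 66]
```

View pics/crop.png

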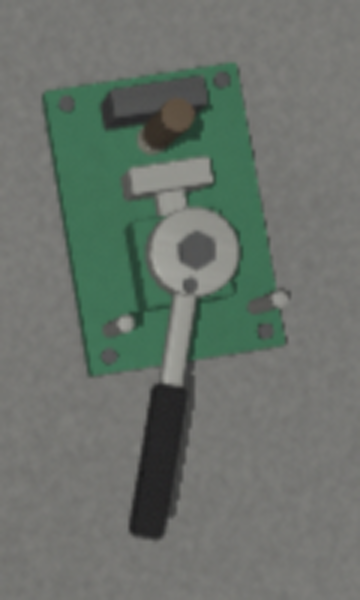

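The base measures 220 × 151 mm, matching the given size, with its yaw at about 10.4°. The sleeve is black, so I'll raise the threshold and measure it.

Run:
```python
from h import *
import pickle
from bench import ctrl
d=pickle.load(open('d.pkl','rb'));c=d['top']
print(c['img'].max(2)[244,390:420])
for t in(40,45,50):
    print(t,sleeve(c,(385,205,420,280),thr=t),sleeve(c,(170,175,205,245),thr=t))
print('hub',ray(c,[[415.3,173.3]],.1)[0]);s=d['scene']
print('hub scene',ray(s,[[207.5,264]],.1)[0],ray(s,[[207.5,264]],.11)[0])
print('tops',ray(c,[[415.3,173.3]],.11)[0])
r=np.load if 0 else None
from scipy.spatial.transform import Rotation as R
o=ctrl.get_obs();w=o['eef_rot'];print(R.from_quat(np.roll(w,-1)).as_matrix().round(3))
```

```text
[121 121 120 118 118 114  72  36  36  37  39  38  39  37  38  38  36  36
  44  64  69  92 117 119 121 121 120 121 122 121]
40 ((476.33648681640625, -214.21487426757812), (22.548070907592773, 103.00836181640625), 81.18171691894531) ((535.4697265625, 232.28440856933594), (21.742656707763672, 103.11615753173828), 79.0224609375)
45 ((476.7569885253906, -214.59866333007812), (23.870515823364258, 104.416259765625), 81.18296813964844) ((534.9182739257812, 232.44802856445312), (22.12407875061035, 104.26119232177734), 79.02198028564453)
50 ((476.8282470703125, -214.59454345703125), (24.903118133544922, 106.00713348388672), 81.40191650390625) ((534.7379760742188, 232.6913604736328), (22.992408752441406, 104.68533325195312), 79.10337829589844)
hub [ 0.62432692 -0.23895011  0.1       ]
hub scene [ 0.62621401 -0.24018996  0.1       ] [ 0.63345876 -0.24071797  0.11      ]
tops [ 0.62311568 -0.23675295  0.11      ]
[[ 0.333  0.943 -0.001]
 [ 0.943 -0.333 -0.001]
 [-0.002 -0.    -1.   ]]
```

Sleeve centre is (0.477, -0.2145) and the pivot is about (0.624, -0.239). That gives R = 149 mm, against 150 expected. The clamp's -x points to 190.4° and the handle to about 171°, so it is +0.34 rad into the drive side. I'll move over there now.

{"fn": "move_arm", "kwargs": {"moves": [{"x": -4.12,"y": 3.47},{"x": -4.12,"y": 3.47},{"x": -4.12,"y": 3.47},{"x": -4.12,"y": 3.47},{"x": -4.12,"y": 3.47}]}}

```text
validation failed for argument at $.mo...
```

{"fn": "move_arm", "kwargs": {"moves": [{"x": -4.12,"y": 3.47},{"x": -4.12,"y": 3.47},{"x": -4.12,"y": 3.47},{"x": -4.12,"y": 3.47},{"x": -4.12,"y": 3.47}]}}

```text
validation failed for argument at $.mo...
```

{"fn": "move_arm", "kwargs": {"moves": [{"x": -4.12,"y": 3.47},{"x": -4.12,"y": 3.47},{"x": -4.12,"y": 3.47},{"x": -4.12,"y": 3.47},{"x": -4.12,"y": 3.47,"roll": -10}]}}

```text
validation failed for argument at $.mo...
```

{"fn": "move_arm", "kwargs": {"moves": [{"z": 3},{"z": 2},{}]}}

```text
validation failed for argument at $.mo...
```

All the fields seem to be required.

{"fn": "move_arm", "kwargs": {"moves": [{"gripper": 100,"x": -4.12,"y": 3.47,"z": 0,"roll": 0},{"gripper": 100,"x": -4.12,"y": 3.47,"z": 0,"roll": 0},{"gripper": 100,"x": -4.12,"y": 3.47,"z": 0,"roll": 0},{"gripper": 100,"x": -4.12,"y": 3.47,"z": 0,"roll": 0},{"gripper": 100,"x": -4.12,"y": 3.47,"z": 0,"roll": 0}]}}

```text
time_s: 0.72
eef_pos: [0.2866, 0.2885, 0.4044]
eef_rot: [0.0, 0.816, 0.578, -0.0]
wrist_force: [0.1, -0.1, 0.2]
opening: 1.001
```

{"fn": "move_arm", "kwargs": {"moves": [{"gripper": 100,"x": -4.12,"y": 3.47,"z": 0,"roll": 0},{"gripper": 100,"x": -4.12,"y": 3.47,"z": 0,"roll": 0},{"gripper": 100,"x": -4.12,"y": 3.47,"z": 0,"roll": 0},{"gripper": 100,"x": -4.12,"y": 3.47,"z": 0,"roll": 0},{"gripper": 100,"x": -4.12,"y": 3.47,"z": 0,"roll": 0}]}}

```text
time_s: 1.35
eef_pos: [0.3816, 0.0363, 0.4047]
eef_rot: [0.0, 0.817, 0.577, 0.0]
wrist_force: [1.5, 0.5, -0.6]
opening: 1.004
```

{"fn": "move_arm", "kwargs": {"moves": [{"gripper": 100,"x": -4.12,"y": 3.47,"z": 0,"roll": 0},{"gripper": 100,"x": -4.12,"y": 3.47,"z": 0,"roll": 0},{"gripper": 100,"x": -4.12,"y": 3.47,"z": 0,"roll": 0},{"gripper": 100,"x": -4.12,"y": 3.47,"z": 0,"roll": 0},{"gripper": 100,"x": -4.12,"y": 3.47,"z": 0,"roll": -10}]}}

```text
time_s: 1.98
eef_pos: [0.4766, -0.2158, 0.4043]
eef_rot: [-0.0, 0.762, 0.648, 0.0]
wrist_force: [0.5, -0.3, 0.8]
opening: 1.002
```

{"fn": "move_arm", "kwargs": {"moves": [{"gripper": 100,"x": 0,"y": 0,"z": 3,"roll": 0},{"gripper": 100,"x": 0,"y": 0,"z": 2,"roll": 0},{"gripper": 100,"x": 0,"y": 0,"z": 0,"roll": 0}]}}

```text
time_s: 2.35
eef_pos: [0.4757, -0.2137, 0.3526]
eef_rot: [-0.002, 0.763, 0.646, -0.001]
wrist_force: [0.3, 0.4, 0.6]
opening: 1.002
```

Above the handle now. A wrist-camera look will refine the sleeve position and direction.

Run:
```python
from h import *
from bench import ctrl
from scipy.spatial.transform import Rotation as R
o=ctrl.get_obs();c=ctrl.camera('wrist');cv2.imwrite('pics/w1.png',c['img'][:,:,::-1])
M=np.eye(4);M[:3,:3]=R.from_quat(np.roll(o['eef_rot'],-1)).as_matrix();M[:3,3]=o['eef_pos']
T=M@c['tool_from_camera'];print(o['eef_pos'],M[:3,:3].round(3).tolist(),[k for k in c],c['fx'])
for t in(40,45,55):
    m=(c['img'].max(2)<t).astype(np.uint8)
    for b in cv2.findContours(m,cv2.RETR_EXTERNAL,cv2.CHAIN_APPROX_NONE)[0]:
        if cv2.contourArea(b)>800: print(t,cv2.boundingRect(b),cv2.minAreaRect(ray(c,b[:,0],.095,T)[:,:2].astype(np.float32)*1000))
```

```text
[ 0.47569573 -0.21367508  0.35259456] [[0.165, 0.986, -0.004], [0.986, -0.165, 0.003], [0.002, -0.004, -1.0]] ['img', 'fx', 'fy', 'cx', 'cy', 'tool_from_camera'] 340.5812260842
40 (423, 262, 41, 80) ((560.069580078125, -136.4845733642578), (68.5418472290039, 25.535640716552734), 18.11326789855957)
40 (180, 261, 41, 81) ((531.166015625, -314.0019226074219), (25.795616149902344, 69.98765563964844), 51.43796157836914)
40 (298, 138, 34, 136) ((473.6656188964844, -217.62966918945312), (21.324909210205078, 97.9771957397461), 81.4806900024414)
45 (500, 329, 109, 71) ((634.8418579101562, -45.147010803222656), (90.33583068847656, 67.28731536865234), 80.36570739746094)
45 (35, 261, 482, 139) ((567.259521484375, -272.59893798828125), (385.27947998046875, 124.41416931152344), 80.36573028564453)
45 (298, 137, 35, 138) ((473.86907958984375, -217.35745239257812), (22.0539608001709, 99.25945281982422), 81.43080139160156)
55 (0, 261, 640, 139) ((574.2379150390625, -230.87863159179688), (528.3851318359375, 124.6185073852539), 80.3657455444336)
55 (298, 137, 35, 147) ((477.225341796875, -218.056884765625), (22.332996368408203, 106.42587280273438), 81.56198120117188)
```

View pics/w1.png

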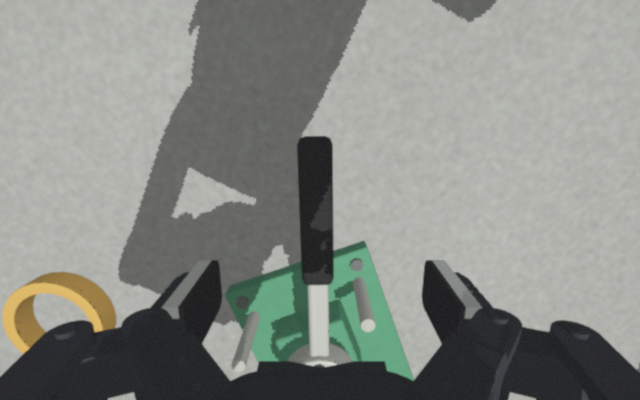

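The wrist view shows the sleeve centred between the open fingers, at columns 298–333 and rows 137–284. Its axis agrees with the top view within 3 mm and 1°. I'll descend and close on it.

{"fn": "move_arm", "kwargs": {"moves": [{"gripper": 100,"x": -0.2,"y": 0.1,"z": 3.7,"roll": 1},{"gripper": 100,"x": 0,"y": 0,"z": 3.7,"roll": 0},{"gripper": 100,"x": 0,"y": 0,"z": 3.8,"roll": 0},{"gripper": 20,"x": 0,"y": 0,"z": 0,"roll": 0},{"gripper": 0,"x": 0,"y": 0,"z": 0,"roll": 0}]}}

```text
time_s: 3.02
eef_pos: [0.4779, -0.2166, 0.2447]
eef_rot: [0.001, 0.769, 0.64, 0.0]
wrist_force: [0.2, 0.2, -0.1]
opening: 0.603
```

{"fn": "move_arm", "kwargs": {"moves": [{"gripper": 0,"x": 0,"y": 0,"z": 0,"roll": 0},{"gripper": 0,"x": 0,"y": 0,"z": 0,"roll": 0},{"gripper": 0,"x": 0,"y": 0,"z": 0,"roll": 0}]}}

```text
time_s: 3.4
eef_pos: [0.4779, -0.2163, 0.2449]
eef_rot: [0.001, 0.768, 0.64, 0.001]
wrist_force: [-0.5, 3.4, 7.3]
opening: 0.268
```

Gripped: opening is 0.27, about 23 mm. First return stroke: counter-clockwise, roll negative, 54° in total.

{"fn": "move_arm", "kwargs": {"moves": [{"gripper": 0,"x": -1.83,"y": 0.11,"z": 0,"roll": -7},{"gripper": 0,"x": -1.83,"y": 0.11,"z": 0,"roll": -7},{"gripper": 0,"x": -1.83,"y": 0.11,"z": 0,"roll": -7}]}}

```text
time_s: 3.78
eef_pos: [0.4788, -0.2712, 0.245]
eef_rot: [0.003, 0.637, 0.77, 0.001]
wrist_force: [12.8, 6.6, 0.4]
opening: 0.267
```

{"fn": "move_arm", "kwargs": {"moves": [{"gripper": 0,"x": -1.83,"y": 0.13,"z": 0,"roll": -7},{"gripper": 0,"x": -1.83,"y": 0.13,"z": 0,"roll": -7},{"gripper": 0,"x": -1.83,"y": 0.13,"z": 0,"roll": -7},{"gripper": 0,"x": -1.83,"y": 0.13,"z": 0,"roll": -7},{"gripper": 0,"x": -1.57,"y": 0.11,"z": 0,"roll": -6}]}}

```text
time_s: 4.4
eef_pos: [0.5219, -0.3465, 0.245]
eef_rot: [0.001, 0.388, 0.922, -0.002]
wrist_force: [-0.3, 0.9, 7.6]
opening: 0.27
```

On the arc, with R = 148 mm, about +0.62 rad from mid and low forces. Drive stroke: clockwise, 68°.

{"fn": "move_arm", "kwargs": {"moves": [{"gripper": 0,"x": 1.78,"y": 0.11,"z": 0,"roll": 6.8},{"gripper": 0,"x": 1.78,"y": 0.11,"z": 0,"roll": 6.8},{"gripper": 0,"x": 1.78,"y": 0.11,"z": 0,"roll": 6.8},{"gripper": 0,"x": 1.78,"y": 0.11,"z": 0,"roll": 6.8},{"gripper": 0,"x": 1.78,"y": 0.11,"z": 0,"roll": 6.8}]}}

```text
time_s: 5.03
eef_pos: [0.4801, -0.2688, 0.245]
eef_rot: [0.001, 0.642, 0.767, -0.003]
wrist_force: [-6.3, -2.3, 9.0]
opening: 0.265
```

{"fn": "move_arm", "kwargs": {"moves": [{"gripper": 0,"x": 1.78,"y": 0.11,"z": 0,"roll": 6.8},{"gripper": 0,"x": 1.78,"y": 0.11,"z": 0,"roll": 6.8},{"gripper": 0,"x": 1.78,"y": 0.11,"z": 0,"roll": 6.8},{"gripper": 0,"x": 1.78,"y": 0.11,"z": 0,"roll": 6.8},{"gripper": 0,"x": 1.78,"y": 0.11,"z": 0,"roll": 6.8}]}}

```text
time_s: 5.65
eef_pos: [0.4897, -0.1806, 0.2449]
eef_rot: [-0.001, 0.838, 0.545, -0.004]
wrist_force: [-17.7, 0.9, 20.6]
opening: 0.267
```

{"fn": "move_arm", "kwargs": {"moves": [{"gripper": 0,"x": -1.78,"y": 0.05,"z": -0.2,"roll": -6.8},{"gripper": 0,"x": -1.78,"y": 0.07,"z": 0,"roll": -6.8},{"gripper": 0,"x": -1.78,"y": 0.1,"z": 0,"roll": -6.8},{"gripper": 0,"x": -1.78,"y": 0.1,"z": 0,"roll": -6.8},{"gripper": 0,"x": -1.78,"y": 0.1,"z": 0,"roll": -6.8}]}}

```text
time_s: 6.28
eef_pos: [0.4795, -0.268, 0.245]
eef_rot: [-0.0, 0.639, 0.769, -0.002]
wrist_force: [4.1, 2.7, -5.0]
opening: 0.267
```

{"fn": "move_arm", "kwargs": {"moves": [{"gripper": 0,"x": -1.78,"y": 0.1,"z": 0,"roll": -6.8},{"gripper": 0,"x": -1.78,"y": 0.1,"z": 0,"roll": -6.8},{"gripper": 0,"x": -1.78,"y": 0.1,"z": 0,"roll": -6.8},{"gripper": 0,"x": -1.78,"y": 0.1,"z": 0,"roll": -6.8},{"gripper": 0,"x": -1.78,"y": 0.1,"z": 0,"roll": -6.8}]}}

```text
time_s: 6.9
eef_pos: [0.5204, -0.3457, 0.2451]
eef_rot: [-0.0, 0.388, 0.922, -0.001]
wrist_force: [5.2, 6.4, -2.6]
opening: 0.268
```

Both return calls landed on the arc with low forces. Second drive stroke.

{"fn": "move_arm", "kwargs": {"moves": [{"gripper": 0,"x": 1.78,"y": 0.1,"z": 0,"roll": 6.8},{"gripper": 0,"x": 1.78,"y": 0.1,"z": 0,"roll": 6.8},{"gripper": 0,"x": 1.78,"y": 0.1,"z": 0,"roll": 6.8},{"gripper": 0,"x": 1.78,"y": 0.1,"z": 0,"roll": 6.8},{"gripper": 0,"x": 1.78,"y": 0.1,"z": 0,"roll": 6.8}]}}

```text
time_s: 7.52
eef_pos: [0.4792, -0.2675, 0.245]
eef_rot: [0.001, 0.642, 0.767, -0.002]
wrist_force: [5.2, -2.0, -7.6]
opening: 0.271
```

{"fn": "move_arm", "kwargs": {"moves": [{"gripper": 0,"x": 1.78,"y": 0.1,"z": 0,"roll": 6.8},{"gripper": 0,"x": 1.78,"y": 0.1,"z": 0,"roll": 6.8},{"gripper": 0,"x": 1.78,"y": 0.1,"z": 0,"roll": 6.8},{"gripper": 0,"x": 1.78,"y": 0.1,"z": 0,"roll": 6.8},{"gripper": 0,"x": 1.78,"y": 0.1,"z": 0,"roll": 6.8}]}}

```text
time_s: 8.15
eef_pos: [0.4889, -0.1802, 0.245]
eef_rot: [0.001, 0.838, 0.545, -0.002]
wrist_force: [-0.5, -1.4, -3.0]
opening: 0.268
```

Run:
```python
from h import *
from bench import ctrl
a=ctrl.camera('top')['img'];b=ctrl.camera('scene')['img']
A=cv2.resize(a[90:290,350:470],None,fx=3,fy=3,interpolation=cv2.INTER_CUBIC);B=cv2.resize(b[170:390,130:330],None,fx=2.2,fy=2.2,interpolation=cv2.INTER_CUBIC)
o=np.zeros((600,800,3),np.uint8);o[:A.shape[0],:360]=A;o[:B.shape[0],360:360+B.shape[1]]=B[:,:440];cv2.imwrite('pics/m2.png',o[:,:,::-1])
```

```text
(no output)
```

View pics/m2.png

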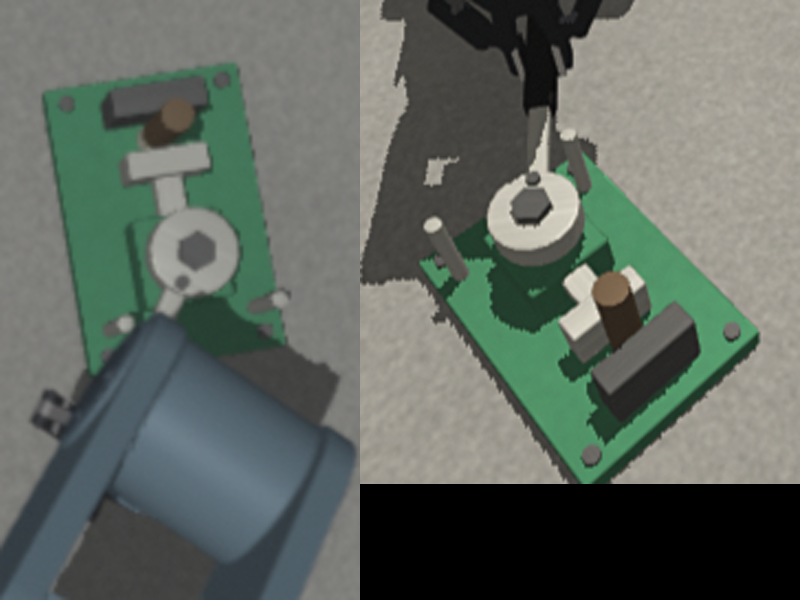

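The jaw has advanced about 15 crop pixels (roughly 10 mm) toward the tube and a gap remains. Third cycle.

{"fn": "move_arm", "kwargs": {"moves": [{"gripper": 0,"x": -1.78,"y": 0.1,"z": 0,"roll": -6.8},{"gripper": 0,"x": -1.78,"y": 0.1,"z": 0,"roll": -6.8},{"gripper": 0,"x": -1.78,"y": 0.1,"z": 0,"roll": -6.8},{"gripper": 0,"x": -1.78,"y": 0.1,"z": 0,"roll": -6.8},{"gripper": 0,"x": -1.78,"y": 0.1,"z": 0,"roll": -6.8}]}}

```text
time_s: 8.88
eef_pos: [0.4791, -0.2686, 0.2451]
eef_rot: [0.001, 0.638, 0.77, -0.001]
wrist_force: [9.7, 3.5, -7.0]
opening: 0.268
```

{"fn": "move_arm", "kwargs": {"moves": [{"gripper": 0,"x": -1.78,"y": 0.1,"z": 0,"roll": -6.8},{"gripper": 0,"x": -1.78,"y": 0.1,"z": 0,"roll": -6.8},{"gripper": 0,"x": -1.78,"y": 0.1,"z": 0,"roll": -6.8},{"gripper": 0,"x": -1.78,"y": 0.1,"z": 0,"roll": -6.8},{"gripper": 0,"x": -1.78,"y": 0.1,"z": 0,"roll": -6.8}]}}

```text
time_s: 9.5
eef_pos: [0.5202, -0.3456, 0.245]
eef_rot: [0.0, 0.389, 0.921, -0.001]
wrist_force: [6.6, 8.5, -1.7]
opening: 0.266
```

{"fn": "move_arm", "kwargs": {"moves": [{"gripper": 0,"x": 1.78,"y": 0.1,"z": 0,"roll": 6.8},{"gripper": 0,"x": 1.78,"y": 0.1,"z": 0,"roll": 6.8},{"gripper": 0,"x": 1.78,"y": 0.1,"z": 0,"roll": 6.8},{"gripper": 0,"x": 1.78,"y": 0.1,"z": 0,"roll": 6.8},{"gripper": 0,"x": 1.78,"y": 0.1,"z": 0,"roll": 6.8}]}}

```text
time_s: 10.12
eef_pos: [0.4791, -0.2685, 0.2451]
eef_rot: [0.003, 0.641, 0.767, -0.002]
wrist_force: [10.9, -5.8, -12.6]
opening: 0.269
```

{"fn": "move_arm", "kwargs": {"moves": [{"gripper": 0,"x": 1.78,"y": 0.1,"z": 0,"roll": 6.8},{"gripper": 0,"x": 1.78,"y": 0.1,"z": 0,"roll": 6.8},{"gripper": 0,"x": 1.78,"y": 0.1,"z": 0,"roll": 6.8},{"gripper": 0,"x": 1.78,"y": 0.1,"z": 0,"roll": 6.8},{"gripper": 0,"x": 1.78,"y": 0.1,"z": 0,"roll": 6.8}]}}

```text
time_s: 10.75
eef_pos: [0.4886, -0.1807, 0.245]
eef_rot: [0.001, 0.837, 0.546, -0.002]
wrist_force: [-0.7, -4.8, -2.6]
opening: 0.27
```

```bash
cat > m.py <<'E'
import sys
from h import *
from bench import ctrl
a=ctrl.camera('top')['img'];b=ctrl.camera('scene')['img']
A=cv2.resize(a[90:290,350:470],None,fx=3,fy=3,interpolation=cv2.INTER_CUBIC);B=cv2.resize(b[170:390,130:330],None,fx=2.2,fy=2.2,interpolation=cv2.INTER_CUBIC)
o=np.zeros((600,800,3),np.uint8);o[:A.shape[0],:360]=A;o[:B.shape[0],360:360+B.shape[1]]=B[:,:440];cv2.imwrite(sys.argv[1],o[:,:,::-1])
E
python3 m.py pics/m3.png
```

```text
(no output)
```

View pics/m3.png

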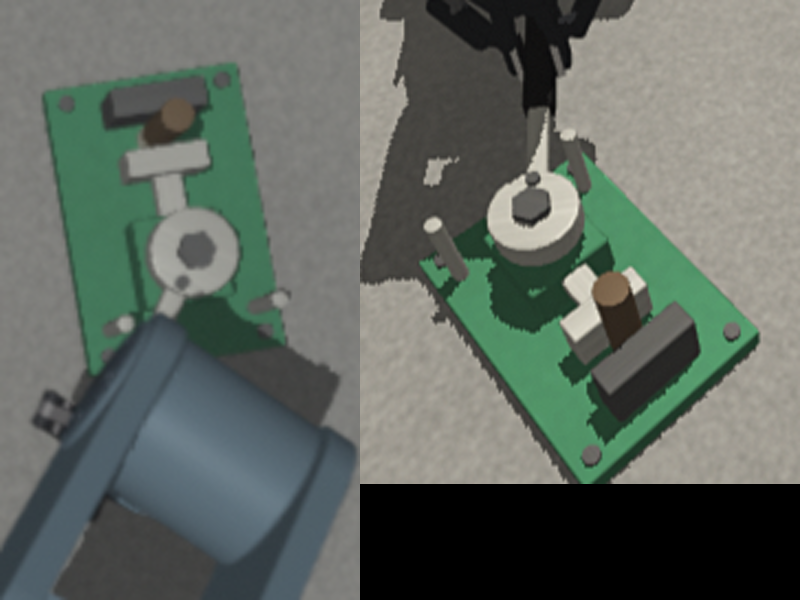

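The jaw moved only slightly in this stroke, so it is at or near its stop. One more cycle, then a numeric comparison of the jaw edge across the pictures.

{"fn": "move_arm", "kwargs": {"moves": [{"gripper": 0,"x": -1.78,"y": 0.1,"z": 0,"roll": -6.8},{"gripper": 0,"x": -1.78,"y": 0.1,"z": 0,"roll": -6.8},{"gripper": 0,"x": -1.78,"y": 0.1,"z": 0,"roll": -6.8},{"gripper": 0,"x": -1.78,"y": 0.1,"z": 0,"roll": -6.8},{"gripper": 0,"x": -1.78,"y": 0.1,"z": 0,"roll": -6.8}]}}

```text
time_s: 11.48
eef_pos: [0.4789, -0.2687, 0.2451]
eef_rot: [0.002, 0.638, 0.77, -0.001]
wrist_force: [14.1, 4.7, -8.5]
opening: 0.27
```

{"fn": "move_arm", "kwargs": {"moves": [{"gripper": 0,"x": -1.78,"y": 0.1,"z": 0,"roll": -6.8},{"gripper": 0,"x": -1.78,"y": 0.1,"z": 0,"roll": -6.8},{"gripper": 0,"x": -1.78,"y": 0.1,"z": 0,"roll": -6.8},{"gripper": 0,"x": -1.78,"y": 0.1,"z": 0,"roll": -6.8},{"gripper": 0,"x": -1.78,"y": 0.1,"z": 0,"roll": -6.8}]}}

```text
time_s: 12.1
eef_pos: [0.5198, -0.3456, 0.245]
eef_rot: [0.001, 0.389, 0.921, -0.0]
wrist_force: [9.9, 10.9, -0.2]
opening: 0.267
```

{"fn": "move_arm", "kwargs": {"moves": [{"gripper": 0,"x": 1.78,"y": 0.1,"z": 0,"roll": 6.8},{"gripper": 0,"x": 1.78,"y": 0.1,"z": 0,"roll": 6.8},{"gripper": 0,"x": 1.78,"y": 0.1,"z": 0,"roll": 6.8}]}}

```text
time_s: 12.48
eef_pos: [0.4893, -0.3012, 0.245]
eef_rot: [0.002, 0.546, 0.838, -0.001]
wrist_force: [15.5, 6.0, -6.0]
opening: 0.27
```

{"fn": "move_arm", "kwargs": {"moves": [{"gripper": 0,"x": 1.78,"y": 0.1,"z": 0,"roll": 6.8},{"gripper": 0,"x": 1.78,"y": 0.1,"z": 0,"roll": 6.8},{"gripper": 0,"x": 1.78,"y": 0.1,"z": 0,"roll": 6.8}]}}

```text
time_s: 12.85
eef_pos: [0.4764, -0.2501, 0.2451]
eef_rot: [0.002, 0.685, 0.728, -0.001]
wrist_force: [13.3, 2.3, -6.3]
opening: 0.266
```

{"fn": "move_arm", "kwargs": {"moves": [{"gripper": 0,"x": 1.78,"y": 0.1,"z": 0,"roll": 6.8},{"gripper": 0,"x": 1.78,"y": 0.1,"z": 0,"roll": 6.8},{"gripper": 0,"x": 1.78,"y": 0.1,"z": 0,"roll": 6.8},{"gripper": 0,"x": 1.78,"y": 0.1,"z": 0,"roll": 6.8}]}}

```text
time_s: 13.35
eef_pos: [0.4882, -0.181, 0.245]
eef_rot: [0.002, 0.837, 0.547, -0.002]
wrist_force: [2.4, -4.1, -3.5]
opening: 0.266
```

```bash
python3 m.py pics/m4.png
python3 - <<'E'
import cv2,numpy as np,pickle
d=pickle.load(open('d.pkl','rb'))
im={n:cv2.imread(f'pics/{n}.png',0).astype(float) for n in('m2','m3','m4')};im['m0']=cv2.imread('pics/crop.png',0).astype(float)
for n in sorted(im):
    g=im[n]
    e=[]
    for u in range(132,143):   # jaw top edge left of the tube
        col=g[130:200,u];k=np.argmax(col>130);e.append(130+k-(col[k]-130)/(col[k]-col[k-1]) if k else np.nan)
    print(n,'edge row/3 px',np.round(np.array(e)/3,2), 'mean',np.nanmean(e)/3)
print('diffs m2-m3,m3-m4 scene',[cv2.absdiff(im[a],im[b])[240:400,540:700].max() for a,b in(('m2','m3'),('m3','m4'))])
E
```

```text
m0 edge row/3 px [56.17 55.96 55.93 55.96 55.97 55.97 55.94 55.92 55.89 55.89 55.86] mean 55.94970921334558
m2 edge row/3 px [50.7  50.64 50.64 50.73 50.76 50.78 50.76 50.72 50.7  50.67 50.61] mean 50.6992759765487
m3 edge row/3 px [50.47 50.4  50.29 50.17 50.   49.75 49.63 49.53 49.57 49.6  49.67] mean 49.91503126503127
m4 edge row/3 px [50.47 50.4  50.29 50.17 50.   49.78 49.63 49.53 49.53 49.6  49.67] mean 49.91452621452621
diffs m2-m3,m3-m4 scene [np.float64(97.0), np.float64(3.0)]
```

The jaw did not move at all in the fourth cycle. Total travel is about 6.0 px × 2.18 mm ≈ 13 mm, or roughly 2.6 rad, so it is at the stop. Now release and lift.

{"fn": "move_arm", "kwargs": {"moves": [{"gripper": 100,"x": 0,"y": 0,"z": 0,"roll": 0},{"gripper": 100,"x": 0,"y": 0,"z": 0,"roll": 0},{"gripper": 100,"x": 0,"y": 0,"z": 0,"roll": 0},{"gripper": 100,"x": 0,"y": 0,"z": 0,"roll": 0},{"gripper": 100,"x": 0,"y": 0,"z": 0,"roll": 0}]}}

```text
time_s: 14.08
eef_pos: [0.4877, -0.1803, 0.2441]
eef_rot: [0.0, 0.837, 0.546, -0.003]
wrist_force: [0.6, 0.1, 0.0]
opening: 1.001
```

{"fn": "move_arm", "kwargs": {"moves": [{"gripper": 100,"x": 0,"y": 0,"z": -3,"roll": 0},{"gripper": 100,"x": 0,"y": 0,"z": -5,"roll": 0},{"gripper": 100,"x": 0,"y": 0,"z": -5,"roll": 0},{"gripper": 100,"x": 0,"y": -2,"z": -3,"roll": 0},{"gripper": 100,"x": 0,"y": 0,"z": 0,"roll": 0}]}}

```text
time_s: 14.7
eef_pos: [0.4701, -0.1716, 0.407]
eef_rot: [0.003, 0.837, 0.547, -0.001]
wrist_force: [0.2, -0.5, -0.4]
opening: 1.002
```

Run:
```python
from h import *
from bench import ctrl
a=ctrl.camera('top');b=ctrl.camera('scene')
cv2.imwrite('pics/end.png',b['img'][:,:,::-1])
print('spare sleeve',sleeve(a,(170,175,205,245),thr=45))
A=cv2.resize(a['img'][90:290,350:470],None,fx=3,fy=3,interpolation=cv2.INTER_CUBIC)
g=cv2.cvtColor(A,cv2.COLOR_RGB2GRAY).astype(float)
m4=cv2.imread('pics/m4.png',0).astype(float)[:,:360]
print('jaw diff vs m4',np.abs(g-m4)[60:200,60:240].max());o=ctrl.get_obs();print(o['eef_pos'],o['wrist_force'],o['time_s'])
```

```text
spare sleeve ((535.1192626953125, 232.39700317382812), (21.971023559570312, 103.80916595458984), 79.16160583496094)
jaw diff vs m4 3.0
[ 0.46991259 -0.17154026  0.40370479] [-0.78400308 -0.45274031 -0.89794846] 14.8
```

View pics/end.png

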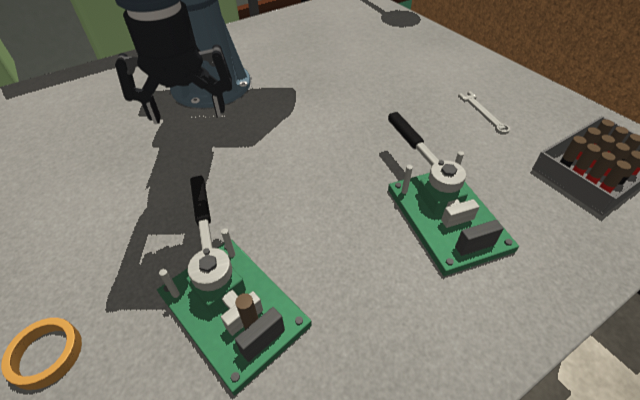

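The picture shows the gripper open and clear of everything, the jaw against the tube at (240,310), and the spare wrench unmoved. Handing in.

```bash
python3 -c "
from bench import ctrl
print(ctrl.hand_in())"
```

```text
the job is handed in; nothing more can be done
None
```

I gripped the wrench on the clamp with the tube and made four return-and-drive swings of about ±0.6 rad. Then I released it, lifted clear and handed the job in at 14.8 s; no verdict is reported.

- **Jaw:** it moved about 13 mm in total (roughly 2.6 rad of spindle), estimated from about 6 px in the top view. It did not move during the fourth swing or after release, so I take it to be at the stop against the tube. The spindle angle itself could not be read directly.
- **Empty clamp:** its wrench handle is within 0.3 mm of where it started.
- **Forces:** the highest wrist force seen was about 27 N, read at the end of moves only, and it was near zero after release.
- **Disagreements:** the top and wrist cameras differed by about 3 mm on the handle position. I also turned the tool 1° the wrong way before gripping, leaving it about 2° off the handle. Neither caused a problem.

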